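Open the work light's stand and fit its battery

TASK

Get the cordless work light ready for use: it lies face down on the bench with its stand folded across the battery bay. Swing the stand up and over until it snaps into its end detent, then set the battery pack into the bay, yellow key mark to yellow key mark, and push it fully home. Leave the light lying flat on its face, and leave the other tools where they are.

Things in the scene. Friction and masses are not known exactly. Their poses are not given: they have to be found in the camera images.
- work_light: Cordless LED work light lying on its lens: grey finned housing 120 (x) x 170 (y) x 44 mm (fins to 49, hinge ears to 85), orange corner bumpers; loose, 2.4 kg, stays put under a few newtons. Origin: centre of its underside; z up, y along the stand's hinge, x from the battery bay (hole with black rim in its back, at x -22 mm) to the hinge (x +48 mm).
- stand_hinge (a point): Point on the stand's hinge axis midway between its two ears, 58 mm above the bench; the frame is the light's, so the axis is its y. A positive turn about y lifts the stand. Mind the arm: cable leads and a shelf hang over the back of the bench (world x over 0.64 m, z over 0.40 m).
- stand_bar (a point): Middle of the stand's cross bar, a black rubber grip 110 mm long, 16 mm thick, parallel to the hinge and 144 mm from it. Folded, it is level, 58 mm above the bench, its axis 36 mm beyond the housing's -x edge (free below and on both sides: pinch it from above). It turns easily between finger pads. Its frame turns with the stand.
- stand (a joint): Angle of the stand, a 203 mm wide U of dark tube, a strap 70 mm from the hinge. 0 = folded, strap across the bay. At q the bar is 144 mm*cos(q) from the hinge towards the light's -x, 144 mm*sin(q) above it. Friction holds it where left (1.6 N at the bar moves it). At 1.5 to 1.73 rad a spring ball resists, 4 N in all; past 1.78 it snaps to its stop at 1.92 and is held. Seated: over 1.85.
- battery_bay (a point): Centre of the bay's mouth, on top of its rim, 50 mm above the bench; axes as the light's. The hole is 35 (x) x 53 (y) mm, 26 mm deep, with a 3.5 mm 45-degree bevel round the mouth, and has a key groove 13 mm wide and 6 mm deep in its -x wall, with a yellow mark on the rim there.
- battery: Battery standing upright, 73 mm high, 0.3 to 0.65 kg: grey housing 50 (x) x 68 (y) mm from 23 to 73 mm above the foot, on a black stem 32 x 50 mm, 23 mm long (lowest 3 mm set in 2 mm). A yellow key rib, 8 mm wide, stands 4.5 mm out of the stem's -x face; yellow stripe above it. Origin: centre of the foot. Goes in only with its x along the light's x. Grip 50 mm above the foot.
- battery_shoulder (a point): Centre of the housing's underside, 23 mm above the battery's foot; axes as the battery's. When the battery is fully home this point coincides with battery_bay: the housing rests on the rim.
- bit_box: Bystander: closed drill-bit box, orange and grey, 68 x 120 x 26 mm; origin under its centre, long side along its y.
- tape_measure: Bystander: yellow tape measure, 38 x 78 x 67 mm; origin under its centre.
- screwdriver: Bystander: screwdriver with red handle, 192 mm long along its y, 27 mm high; origin under its centre.
- offcut: Bystander: wooden offcut 40 x 110 x 22 mm, long along its y; origin under its centre.

How it is judged:
By the outcome, as a careful person would: the job done as asked, in the order asked, and still so for the second after the job is handed in, with the robot touching nothing.
It also fails if it takes over 62 s, if anything falls off the work surface, if the arm or the gripper's body presses on something with over 40 N, if the wrist force passes 120 N, or if a joint passes its speed limit or range.

ROBOT

A 6-joint arm with a two-finger parallel gripper is mounted at the origin on a cart in front of the work surface, level with it; the furniture and walls round the work are solid. World frame = base frame: x ahead of the robot, y to its left, z up, the work surface at z = 0. Lengths are in m, angles in rad, forces in N, time in s.
With the tool pointing down it reaches from about 0.325 to 0.85 m from the base axis. Payload 4.4 kg.
Tool frame: the origin (TCP) lies midway between the tips of the shut fingers; the grasp point (between the pads) lies 19 mm behind it (grip_depth is the z of the grasp point in the tool frame, in m); z points along the fingers, y is the line along which they close (so a half turn about z gives the same grasp; the last joint's range is limited). The gripper opens to 94 mm and grips with 3 to 60 N. Pads are 16 mm wide; open, the fingers measure 119 mm over their backs; the gripper's body (75 mm by 177 mm) begins 78 mm behind the grasp point.
Start: joints at [1.161, 0.207, 1.542, -0, 1.393, -0.15], TCP at [0.148, 0.556, 0.205] pointing down, gripper open.
Joint ranges: [-2.73, 2.73], [-0.86, 2.22], [0.23, 2.46], [-1.11, 4.25], [0.08, 2.63], [-2.82, 2.82]. Speed limits (rad/s): [2.79, 2.79, 3.14, 3.14, 3.14, 3.14].

INTERFACE

Orientations are given as a unit quaternion [w, x, y, z].
In Python, from workcell import * gives the robot as it stands.
- The arm moves only by the tool carry_out, never from a script. Its argument "commands" is a list of rows, each an object with "translation": the shift along the tool's x, y, z in m, a list of three; "turn": the turn, a rotation vector about the tool's x, y, z in rad, a list of three. A call has exactly 10 rows; each row shifts and turns the commanded pose from where the row before left it, along the tool's axes as they then stand; what a row does not reach is not made up. A row lasts 1/12 s, in which the tool goes at most 41.7 mm and 7.16 degrees, less where a joint would pass 70% of its speed; a pose out of reach is approached as far as the arm can. A call with a gripper value outside its range is refused whole. "jaw" is the closure, from 0 (fully open) to 1 (shut), set as the call begins (left out, the last holds). The fingers move at their own pace and stop on an object; "grip_force" is the grip in N (left out, the last holds). Time passes only in rows, so rows that do not move let the fingers close, or fill a call up. It gives the time, the measured TCP pose, the force, the opening and the grip force at its end, in the units of the state.
- state(): the state, without advancing time (a new reading comes with each control period).
- capture(name): name is "side" or "top" or "wrist"; returns a dict with "color" (480x640x3 uint8, red, green, blue), "intrinsics" (3x3 intrinsics, pixels), "k1" (the pictures are not rectified: a ray, as slopes to the right and down, at radius r is drawn at 1 + k1 r^2 times it, then the intrinsics apply), "world_from_camera" (4x4, takes a point from camera to world coordinates). Camera axes: x right, y down, z forward; pixel columns grow to the right and rows downward; lengths in m; the calibration is good to about 2 mm. A picture is of the moment at which its call begins. There is no depth.
- finish_job(): hands the job in; it is judged then, once.
The state is a dict: "t": time; "qpos": joint angles; "qd": joint speeds; "joint_torque": joint torques, N m; "eef_pos": TCP position; "tcp_rot": TCP orientation; "force": force on the tool from outside, world axes, zero at the start; "torque": the same for the moment, N m; "gripper_width": finger opening in m; "gripper_force": force on a finger pad.
Only numpy, scipy, OpenCV 4.12 (cv2) and the standard library are available. Lean on these libraries where they do the work, as an engineer would, in place of code of your own. Each camera call takes 0.05 s, during which the arm holds its last target. There are 200 camera calls.

## Working session

There is one attempt and no reset: what is moved stays moved. The work goes in short steps, Python scripts to look and compute and a tool call to move; the robot and the scene stay as the last step left them, time stands still between calls to the robot, and variables do not carry over. Pictures are saved under pics/ and viewed, at most 10 in all, crops included, and the job is handed in when it is done.

Besides the shell and the picture viewer there is one more tool, called after ">>>" by a JSON object that holds its "api" and its "payload". carry_out: Moves the arm, as the interface text tells. Its arguments: {"type":"object","properties":{"commands":{"type":"array","items":{"type":"object","properties":{"translation":{"type":"array","items":{"type":"number"}},"turn":{"type":"array","items":{"type":"number"}}}}},"jaw":{"type":"number"},"grip_force":{"type":"number"}},"required":["commands"]}

```bash
mkdir -p pics; ls
cat > h.py <<'E'
from workcell import *
import numpy as np, cv2, json, pickle
from scipy.spatial.transform import Rotation as R
def cap(n,f):
    c=capture(n); cv2.imwrite(f'pics/{f}.png',c['color'][:,:,::-1]); pickle.dump(c,open(f'pics/{f}.pkl','wb')); return c
def load(f): return pickle.load(open(f'pics/{f}.pkl','rb'))
def ray(c,uv):
    K=np.array(c['intrinsics'],float);T=np.array(c['world_from_camera'])
    p=cv2.undistortPoints(np.array([[uv]],float),K,np.array([c['k1'],0,0,0.]))[0,0]
    return T[:3,3],T[:3,:3]@np.array([*p,1])
def atz(c,uv,z):
    o,d=ray(c,uv); return o+d*(z-o[2])/d[2]
def proj(c,P):
    K=np.array(c['intrinsics'],float);T=np.linalg.inv(np.array(c['world_from_camera']))
    r=cv2.projectPoints(np.array(P,float).reshape(-1,1,3),cv2.Rodrigues(T[:3,:3])[0],T[:3,3],K,np.array([c['k1'],0,0,0.]))[0]
    return r[:,0]
E
python3 - <<'E'
from h import *
for n in('top','side'):
    c=cap(n,n+'0'); print(n,c['intrinsics'],c['k1'],np.round(c['world_from_camera'],3).tolist())
print(state())
E
```

```text
pics
top [[481.97944245   0.         316.92456834]
 [  0.         481.97944245 238.65709658]
 [  0.           0.           1.        ]] -0.1227167938715942 [[-0.024, -0.998, 0.063, 0.402], [-1.0, 0.023, -0.011, 0.067], [0.01, -0.063, -0.998, 1.304], [0.0, 0.0, 0.0, 1.0]]
side [[524.33233064   0.         319.18500619]
 [  0.         524.33233064 252.65581341]
 [  0.           0.           1.        ]] 0.040522462488786035 [[0.999, 0.031, -0.043, 0.54], [0.053, -0.613, 0.788, -1.031], [-0.002, -0.789, -0.614, 0.927], [0.0, 0.0, 0.0, 1.0]]
{'t': 0.1, 'qpos': array([ 1.16047521e+00,  2.07295895e-01,  1.54282712e+00, -1.26247452e-06,
        1.39350049e+00, -1.50468354e-01]), 'qd': array([-1.27543385e-05, -1.07686658e-03, -2.94668551e-03, -4.01734796e-04,
        1.27686635e-03,  1.63838293e-03]), 'joint_torque': array([ 3.89968932e-05, -3.71865392e+01, -2.82291681e+01,  7.00398884e-02,
        3.11136420e-02, -6.45091882e-05]), 'eef_pos': array([0.14743542, 0.55501297, 0.20442141]), 'tcp_rot': array([-2.80406600e-04,  1.29560967e-01,  9.91570938e-01, -9.75940583e-04]), 'force': array([-0.52492633, -0.31793331, -0.02551441]), 'torque': array([0.01817556, 0.01038427, 0.02176633]), 'gripper_force': 0.0, 'gripper_width': 0.09385832828114152}
```

View pics/top0.png

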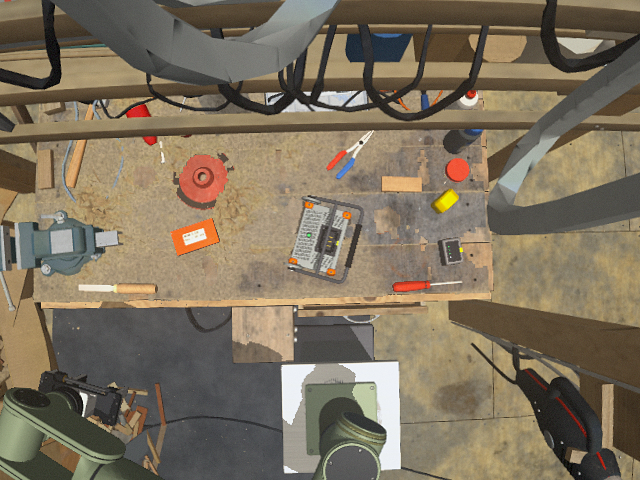

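View pics/side0.png

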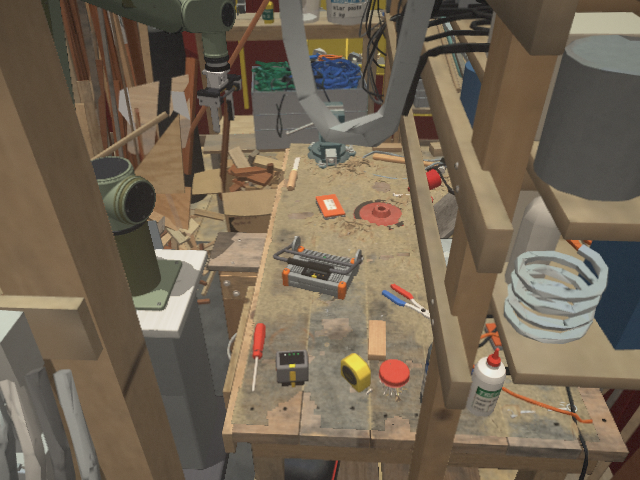

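Run:
```python
from h import *
a=load('top0')['color'];b=load('side0')['color']
def cr(im,x,y,w,h,W,H): return cv2.resize(im[y:y+h,x:x+w],(W,H),interpolation=cv2.INTER_CUBIC)
A=cr(a,280,190,100,100,400,400);B=cr(a,420,220,50,50,400,400)
C=cr(b,268,230,100,75,400,300);D=cr(b,265,340,53,53,300,300)
o=np.zeros((600,800,3),np.uint8)
o[:300,:400]=cv2.resize(A,(400,400))[50:350]
o=np.vstack([np.hstack([A,B])[:, :],]); cv2.imwrite('pics/c1.png',o[:,:,::-1])
o=np.hstack([C,D,]); cv2.imwrite('pics/c2.png',o[:,:,::-1])
```

```text
(no output)
```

View pics/c1.png

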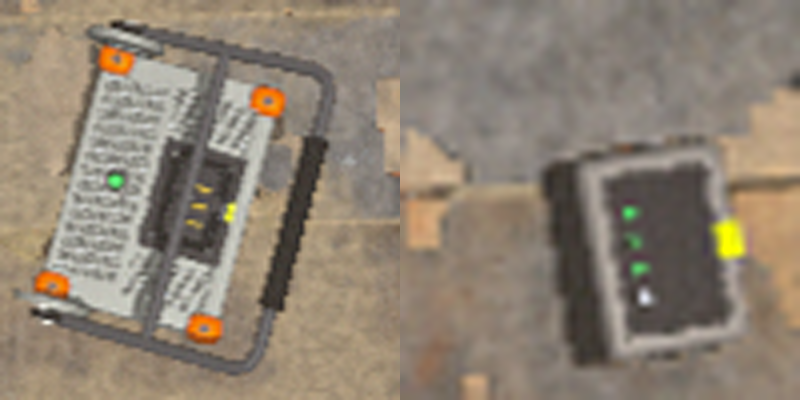

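View pics/c2.png

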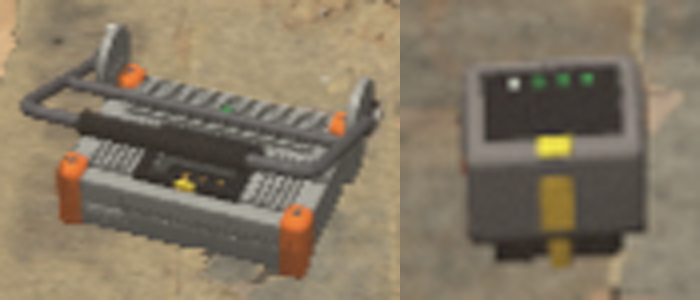

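Run:
```python
from h import *
c=load('top0')
g=lambda u,v,s,x,y:((u+.5)/s-.5+x,(v+.5)/s-.5+y)
L=lambda u,v,z:atz(c,g(u,v,4,280,190),z)
B=lambda u,v,z:atz(c,g(u-400,v,8,420,220),z)
P=[L(u,v,.046) for u,v in((117,60),(267,101),(52,285),(204,328))]
ct=np.mean(P,0);ex=(P[0]+P[2]-P[1]-P[3]);ey=(P[2]+P[3]-P[0]-P[1])
print('ctr',ct,'yaw x',np.arctan2(ex[1],ex[0]),'yaw y-90',np.arctan2(ey[1],ey[0])-np.pi/2,[np.linalg.norm(P[0]-P[1]),np.linalg.norm(P[0]-P[2])])
b=[L(316,138,.058),L(272,308,.058)];m=np.mean(b,0);d=b[1]-b[0];print('bar',m,np.linalg.norm(d),np.arctan2(d[1],d[0])-np.pi/2,'ctr from bar dist',np.linalg.norm((m-ct)[:2]))
q=[B(*p,.073) for p in((580,165),(715,150),(742,335),(617,352))];bc=np.mean(q,0)
e=q[0]+q[3]-q[1]-q[2];f=q[3]+q[2]-q[0]-q[1]
print('bat',bc,np.arctan2(e[1],e[0]),np.arctan2(f[1],f[0])-np.pi/2,np.linalg.norm(q[0]-q[1]),np.linalg.norm(q[1]-q[2]))
s=load('side0')
# check by projection in side: bar ends, bat top corners
print('side bar',[(np.round((p-[268,230])*4)) for p in proj(s,b)]); print('side bat',np.round((proj(s,q)-[265,340])*300/53))
```

```text
ctr [0.48263009 0.04538018 0.046     ] yaw x 1.2759827641044321 yaw y-90 1.2714495149974234 [np.float64(0.10215050836302969), np.float64(0.1536220270687943)]
bar [ 0.46058275 -0.04076625  0.058     ] 0.11408081623046601 1.289502198027074 ctr from bar dist 0.08892296811632525
bat [ 0.43937039 -0.29723476  0.073     ] 1.6653629883025567 -4.577621011421977 0.04506052024762013 0.060516909616919454
side bar [array([252., 232.]), array([ 82., 192.])]
side bat [[229.  47.]
 [230. 141.]
 [ 65. 148.]
 [ 66.  61.]]
```

Run:
```python
from h import *
c=load('top0');s=load('side0')
def tri(a,b):
    o1,d1=ray(c,a);o2,d2=ray(s,b)
    t=np.linalg.lstsq(np.c_[d1,-d2],o2-o1,rcond=None)[0];p,q=o1+t[0]*d1,o2+t[1]*d2
    return (p+q)/2,np.linalg.norm(p-q)
g=lambda u,v,sc,x,y:((u+.5)/sc-.5+x,(v+.5)/sc-.5+y)
T=lambda a,b:print(np.round(tri(g(*a,4,280,190),g(*b,4,268,230))[0],4),tri(g(*a,4,280,190),g(*b,4,268,230))[1])
T((316,138),(248,160));T((272,308),(80,122));T((294,223),(164,142))
print('orange'); T((117,60),(345,318-0)) if 0 else None
T((267,101),(297,208));T((204,328),(73,157));T((52,285),(130,76));T((115,181),(227,108));T((230,212),(185,183))
```

```text
[ 0.5107 -0.0512  0.1122] 0.0005629311220932711
[ 0.4056 -0.0209  0.1133] 5.81411914020992e-05
[ 0.4584 -0.036   0.1118] 0.0009186833452791876
orange
[ 0.5413 -0.0257  0.0528] 0.0008731433834290084
[0.3942 0.0191 0.0515] 0.0005738130600899202
[0.4239 0.1173 0.0444] 0.0006078438042161186
[0.4917 0.0747 0.0523] 0.001987007617141111
[4.69e-01 1.00e-04 4.86e-02] 4.0371897933853686e-05
```

```bash
cat >> h.py <<'E'
def rel(p,yaw,n=10,pos=None):
    "tool-frame shift to world p (TCP) and turn so tool points down with y at angle yaw (mod pi)"
    s=state();w,x,y,z=s['tcp_rot'];M=R.from_quat([x,y,z,w])
    c=[]
    for a in(yaw,yaw+np.pi):
        Y=np.array([np.cos(a),np.sin(a),0]);Z=np.array([0,0,-1.]);G=R.from_matrix(np.c_[np.cross(Y,Z),Y,Z]);c.append((M.inv()*G).as_rotvec())
    t=min(c,key=np.linalg.norm)
    print('t %.2f pos'%s['t'],np.round(s['eef_pos'],4),'q',np.round(s['qpos'],2),'F',np.round(s['force'],1),'w %.4f'%s['gripper_width'])
    print('shift(tool)',np.round(M.inv().apply(np.array(p)-s['eef_pos']),4),'turn',np.round(t,4))
E
python3 -c "
from h import *
rel([.4583,-.036,.2],1.283)"
```

```text
t 0.10 pos [0.1474 0.555  0.2044] q [ 1.16  0.21  1.54 -0.    1.39 -0.15] F [-0.5 -0.3 -0. ] w 0.0939
shift(tool) [-0.4523 -0.4913  0.0053] turn [-0.002  -0.0003  0.0279]
```

>>> {"api": "carry_out", "payload": {"commands": [{"translation":[-0.0226,-0.0246,0],"turn":[0,0,0.0028]},{"translation":[-0.0226,-0.0246,0],"turn":[0,0,0.0028]},{"translation":[-0.0226,-0.0246,0],"turn":[0,0,0.0028]},{"translation":[-0.0226,-0.0246,0],"turn":[0,0,0.0028]},{"translation":[-0.0226,-0.0246,0],"turn":[0,0,0.0028]},{"translation":[-0.0226,-0.0246,0],"turn":[0,0,0.0028]},{"translation":[-0.0226,-0.0246,0],"turn":[0,0,0.0028]},{"translation":[-0.0226,-0.0246,0],"turn":[0,0,0.0028]},{"translation":[-0.0226,-0.0246,0],"turn":[0,0,0.0028]},{"translation":[-0.0226,-0.0246,0],"turn":[0,0,0.0028]}], "jaw": 0.5, "grip_force": 20}}

```text
t: 0.93
eef_pos: [0.2992, 0.2564, 0.2051]
tcp_rot: [-0.0, 0.143, 0.99, -0.0]
force: [0.5, 0.5, 0.2]
gripper_width: 0.0469
gripper_force: 0.0
```

```bash
python3 -c "
from h import *
rel([.4583,-.036,.2],1.283)"
```

```text
t 0.93 pos [0.2992 0.2564 0.2051] q [ 0.49 -0.2   1.95 -0.    1.39 -0.8 ] F [0.5 0.5 0.2] w 0.0469
shift(tool) [-0.2355 -0.2353  0.0051] turn [-0.0003 -0.0002  0.0004]
```

>>> {"api": "carry_out", "payload": {"commands": [{"translation":[-0.0226,-0.0246,0]},{"translation":[-0.0226,-0.0246,0]},{"translation":[-0.0226,-0.0246,0]},{"translation":[-0.0226,-0.0246,0]},{"translation":[-0.0226,-0.0246,0]},{"translation":[-0.0226,-0.0246,0]},{"translation":[-0.0226,-0.0246,0]},{"translation":[-0.0226,-0.0246,0]},{"translation":[-0.0226,-0.0246,0]},{"translation":[-0.0226,-0.0246,0]}]}}

```text
$.commands[0]: bad value
```

```bash
python3 -c "
from h import *
rel([.4583,-.036,.094],1.283)
c=cap('wrist','w1');print(np.round(c['world_from_camera'],3),proj(c,[[.4583,-.036,.112]]))
rel([.4583,-.036,.094],1.283)
"
```

```text
t 0.93 pos [0.2992 0.2564 0.2051] q [ 0.49 -0.2   1.95 -0.    1.39 -0.8 ] F [0.5 0.5 0.2] w 0.0469
shift(tool) [-0.2355 -0.2353  0.1111] turn [-0.0003 -0.0002  0.0004]
[[ 0.284  0.926  0.248  0.226]
 [ 0.959 -0.274 -0.076  0.278]
 [-0.003  0.26  -0.966  0.383]
 [ 0.     0.     0.     1.   ]] [[ 77.90405345 480.61026662]]
t 0.98 pos [0.3017 0.2519 0.205 ] q [ 0.48 -0.2   1.95 -0.01  1.39 -0.8 ] F [ 1.5 -1.5 -0.9] w 0.0470
shift(tool) [-0.2326 -0.2301  0.1127] turn [-0.0043  0.003  -0.0046]
```

View pics/w1.png

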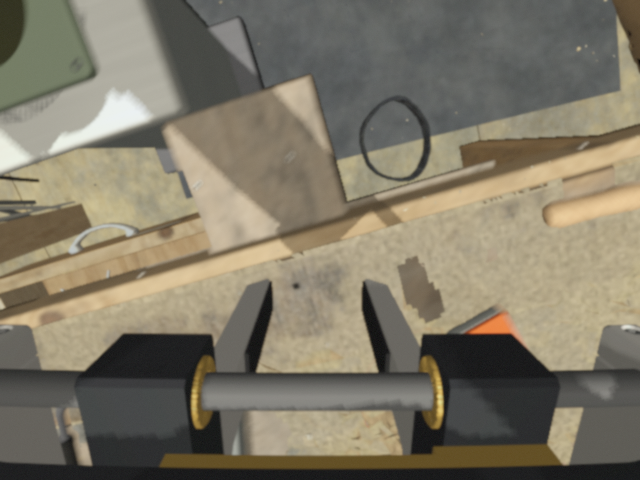

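The wrist picture shows the open fingers at about (265,290) and (370,290) over bare bench, with the light not yet in view. The move was refused because "turn" was missing, so I repeat it.

>>> {"api": "carry_out", "payload": {"commands": [{"translation":[-0.0226,-0.0246,0],"turn":[0,0,0]},{"translation":[-0.0226,-0.0246,0],"turn":[0,0,0]},{"translation":[-0.0226,-0.0246,0],"turn":[0,0,0]},{"translation":[-0.0226,-0.0246,0],"turn":[0,0,0]},{"translation":[-0.0226,-0.0246,0],"turn":[0,0,0]},{"translation":[-0.0226,-0.0246,0],"turn":[0,0,0]},{"translation":[-0.0226,-0.0246,0],"turn":[0,0,0]},{"translation":[-0.0226,-0.0246,0],"turn":[0,0,0]},{"translation":[-0.0226,-0.0246,0],"turn":[0,0,0]},{"translation":[-0.0226,-0.0246,0],"turn":[0,0,0]}]}}

```text
t: 1.82
eef_pos: [0.4463, -0.0434, 0.2051]
tcp_rot: [-0.0, 0.144, 0.99, 0.0]
force: [1.2, 0.2, 0.1]
gripper_width: 0.047
gripper_force: 0.0
```

```bash
python3 -c "
from h import *
c=cap('wrist','w2');print(np.round(c['world_from_camera'],3),proj(c,[[.4583,-.036,.112],[.5107,-.0512,.112],[.4056,-.0209,.112]]))
rel([.4583,-.036,.094],1.283)
"
```

```text
[[ 0.285  0.926  0.248  0.373]
 [ 0.959 -0.275 -0.076 -0.022]
 [-0.002  0.259 -0.966  0.383]
 [ 0.     0.     0.     1.   ]] [[331.73565662 260.91573969]
 [331.43547107 324.13190499]
 [331.78933319 190.61602417]]
t 1.87 pos [ 0.4491 -0.0486  0.2055] q [-0.3  -0.06  1.83 -0.    1.37 -1.58] F [ 2.4 -3.3  1.2] w 0.0470
shift(tool) [-0.0048  0.0152  0.1115] turn [-0.0039  0.0037 -0.0039]
```

View pics/w2.png

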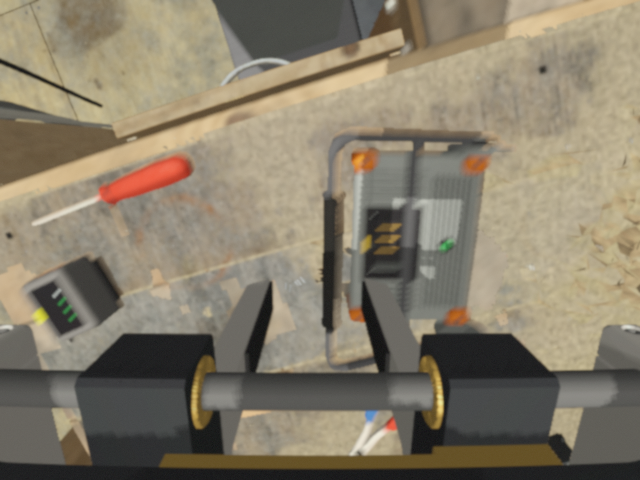

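Column 331 holds the bar (rows 197–330), as predicted; the light, its bay, the screwdriver and battery are also visible. I go down half way and let it settle.

>>> {"api": "carry_out", "payload": {"commands": [{"translation":[0,0,0.01],"turn":[0,0,0]},{"translation":[0,0,0.01],"turn":[0,0,0]},{"translation":[0,0,0.01],"turn":[0,0,0]},{"translation":[0,0,0.01],"turn":[0,0,0]},{"translation":[0,0,0.01],"turn":[0,0,0]},{"translation":[0,0,0],"turn":[0,0,0]},{"translation":[0,0,0],"turn":[0,0,0]},{"translation":[0,0,0],"turn":[0,0,0]},{"translation":[0,0,0],"turn":[0,0,0]},{"translation":[0,0,0],"turn":[0,0,0]}]}}

```text
t: 2.7
eef_pos: [0.4467, -0.0421, 0.1562]
tcp_rot: [0.001, 0.143, 0.99, -0.0]
force: [0.0, 0.8, 0.2]
gripper_width: 0.0467
gripper_force: 0.0
```

```bash
python3 -c "
from h import *
rel([.4583,-.036,.094],1.283)
"
```

```text
t 2.70 pos [ 0.4467 -0.0421  0.1562] q [-0.29 -0.02  1.89 -0.    1.26 -1.57] F [0.  0.8 0.2] w 0.0467
shift(tool) [-0.0093  0.0092  0.0622] turn [-0.      0.0016  0.0002]
```

>>> {"api": "carry_out", "payload": {"commands": [{"translation":[-0.0045,0.0045,0],"turn":[0,0,0]},{"translation":[-0.0045,0.0045,0],"turn":[0,0,0]},{"translation":[0,0,0.0],"turn":[0,0,0]},{"translation":[0,0,0.012],"turn":[0,0,0]},{"translation":[0,0,0.012],"turn":[0,0,0]},{"translation":[0,0,0.012],"turn":[0,0,0]},{"translation":[0,0,0.012],"turn":[0,0,0]},{"translation":[0,0,0.014],"turn":[0,0,0]},{"translation":[0,0,0],"turn":[0,0,0]},{"translation":[0,0,0],"turn":[0,0,0]}]}}

```text
t: 3.53
eef_pos: [0.4567, -0.0357, 0.0929]
tcp_rot: [-0.001, 0.143, 0.99, 0.0]
force: [-0.0, 0.1, -0.2]
gripper_width: 0.047
gripper_force: 0.0
```

>>> {"api": "carry_out", "payload": {"commands": [{"translation":[0,0,0],"turn":[0,0,0]},{"translation":[0,0,0],"turn":[0,0,0]},{"translation":[0,0,0],"turn":[0,0,0]},{"translation":[0,0,0],"turn":[0,0,0]},{"translation":[0,0,0],"turn":[0,0,0]},{"translation":[0,0,0],"turn":[0,0,0]},{"translation":[0,0,0],"turn":[0,0,0]},{"translation":[0,0,0],"turn":[0,0,0]},{"translation":[0,0,0],"turn":[0,0,0]},{"translation":[0,0,0],"turn":[0,0,0]}], "jaw": 1, "grip_force": 15}}

```text
t: 4.37
eef_pos: [0.4581, -0.0345, 0.0935]
tcp_rot: [0.001, 0.144, 0.99, 0.002]
force: [2.5, 3.9, -1.6]
gripper_width: 0.0155
gripper_force: 15.0
```

```bash
python3 -c "
import numpy as np
q=np.r_[np.linspace(.388,1.488,21)];
for a,b in zip(q,q[1:]): print('%.1f,%.1f'%(-144*(np.cos(b)-np.cos(a)),-144*(np.sin(b)-np.sin(a))),end='; ')
q=np.linspace(1.488,1.94,10);print()
for a,b in zip(q,q[1:]): print('%.1f,%.1f'%(-144*(np.cos(b)-np.cos(a)),-144*(np.sin(b)-np.sin(a))),end='; ')
"
```

```text
3.2,-7.2; 3.6,-7.1; 4.0,-6.9; 4.3,-6.6; 4.7,-6.4; 5.0,-6.1; 5.4,-5.8; 5.7,-5.5; 6.0,-5.2; 6.3,-4.9; 6.5,-4.5; 6.7,-4.1; 7.0,-3.8; 7.2,-3.4; 7.3,-3.0; 7.5,-2.6; 7.6,-2.2; 7.7,-1.7; 7.8,-1.3; 7.9,-0.9; 
7.2,-0.4; 7.2,-0.1; 7.2,0.3; 7.2,0.7; 7.2,1.0; 7.1,1.4; 7.0,1.7; 6.9,2.1; 6.8,2.4;
```

>>> {"api": "carry_out", "payload": {"commands": [{"translation":[0,0.0032,-0.0072],"turn":[0,0,0]},{"translation":[0,0.0036,-0.0071],"turn":[0,0,0]},{"translation":[0,0.004,-0.0069],"turn":[0,0,0]},{"translation":[0,0.0043,-0.0066],"turn":[0,0,0]},{"translation":[0,0.0047,-0.0064],"turn":[0,0,0]},{"translation":[0,0.005,-0.0061],"turn":[0,0,0]},{"translation":[0,0.0054,-0.0058],"turn":[0,0,0]},{"translation":[0,0.0057,-0.0055],"turn":[0,0,0]},{"translation":[0,0.006,-0.0052],"turn":[0,0,0]},{"translation":[0,0.0063,-0.0049],"turn":[0,0,0]}]}}

```text
t: 5.2
eef_pos: [0.4712, 0.0088, 0.1568]
tcp_rot: [0.0, 0.143, 0.99, -0.002]
force: [-1.6, -6.0, 4.0]
gripper_width: 0.0159
gripper_force: 15.0
```

>>> {"api": "carry_out", "payload": {"commands": [{"translation":[0,0.0065,-0.0045],"turn":[0,0,0]},{"translation":[0,0.0067,-0.0041],"turn":[0,0,0]},{"translation":[0,0.007,-0.0038],"turn":[0,0,0]},{"translation":[0,0.0072,-0.0034],"turn":[0,0,0]},{"translation":[0,0.0073,-0.003],"turn":[0,0,0]},{"translation":[0,0.0075,-0.0026],"turn":[0,0,0]},{"translation":[0,0.0076,-0.0022],"turn":[0,0,0]},{"translation":[0,0.0077,-0.0017],"turn":[0,0,0]},{"translation":[0,0.0078,-0.0013],"turn":[0,0,0]},{"translation":[0,0.0079,-0.0009],"turn":[0,0,0]}]}}

```text
t: 6.03
eef_pos: [0.4931, 0.0812, 0.1832]
tcp_rot: [0.001, 0.143, 0.99, 0.0]
force: [4.4, -3.1, 2.0]
gripper_width: 0.0158
gripper_force: 15.0
```

```bash
python3 -c "
from h import *
h=np.array([.458,-.0345])+.1333*np.array([np.cos(1.283),np.sin(1.283)])
print(h)
q=1.94
p=h-.144*np.cos(q)*np.array([np.cos(1.283),np.sin(1.283)])
rel([*p,.058+.144*np.sin(q)-.019],1.283)
"
```

```text
[0.49583586 0.0933176 ]
t 6.03 pos [0.4931 0.0812 0.1832] q [-0.01  0.06  1.75  0.    1.32 -1.29] F [ 4.4 -3.1  2. ] w 0.0158
shift(tool) [0.0008 0.0644 0.0099] turn [ 0.0008  0.0026 -0.    ]
```

Good; now through the detent.

>>> {"api": "carry_out", "payload": {"commands": [{"translation":[0,0.0072,-0.0004],"turn":[0,0,0]},{"translation":[0,0.0072,-0.0001],"turn":[0,0,0]},{"translation":[0,0.0072,0.0003],"turn":[0,0,0]},{"translation":[0,0.0072,0.0007],"turn":[0,0,0]},{"translation":[0,0.0072,0.001],"turn":[0,0,0]},{"translation":[0,0.0071,0.0014],"turn":[0,0,0]},{"translation":[0,0.007,0.0017],"turn":[0,0,0]},{"translation":[0,0.0069,0.0021],"turn":[0,0,0]},{"translation":[0,0.0055,0.002],"turn":[0,0,0]},{"translation":[0,0,0],"turn":[0,0,0]}]}}

```text
t: 6.87
eef_pos: [0.5094, 0.1406, 0.1737]
tcp_rot: [-0.0, 0.143, 0.99, -0.001]
force: [3.7, -3.6, 2.2]
gripper_width: 0.0154
gripper_force: 15.0
```

```bash
python3 -c "
from h import *
h=np.array([.4958,.0933]);e=np.array([np.cos(1.283),np.sin(1.283)])
s=state();p=s['eef_pos'];print(s['torque'])
print('q',np.arctan2(p[2]+.019-.058,-(p[:2]-h)@e))
rel(p,1.283)
"
```

```text
[-0.53144637 -0.5421712  -0.11041191]
q 1.9209373990407332
t 6.87 pos [0.5094 0.1406 0.1737] q [ 0.11  0.14  1.69 -0.    1.32 -1.18] F [ 3.7 -3.6  2.2] w 0.0154
shift(tool) [0. 0. 0.] turn [-0.0019 -0.0004  0.0011]
```

>>> {"api": "carry_out", "payload": {"commands": [{"translation":[0,0,0],"turn":[0,0,0]},{"translation":[0,0,0],"turn":[0,0,0]},{"translation":[0,0,0],"turn":[0,0,0]},{"translation":[0,0,0],"turn":[0,0,0]},{"translation":[0,0,-0.008],"turn":[0,0,0]},{"translation":[0,0,-0.012],"turn":[0,0,0]},{"translation":[0,0,-0.015],"turn":[0,0,0]},{"translation":[0,0,-0.015],"turn":[0,0,0]},{"translation":[0,0,-0.015],"turn":[0,0,0]},{"translation":[0,0,-0.015],"turn":[0,0,0]}], "jaw": 0}}

```text
t: 7.7
eef_pos: [0.5097, 0.1405, 0.2562]
tcp_rot: [0.001, 0.143, 0.99, 0.0]
force: [-0.2, 0.1, -0.2]
gripper_width: 0.0788
gripper_force: 0.0
```

```bash
python3 -c "
from h import *
rel([.439,-.285,.2],1.665)
"
```

```text
t 7.70 pos [0.5097 0.1405 0.2562] q [ 0.1   0.07  1.59  0.    1.48 -1.18] F [-0.2  0.1 -0.2] w 0.0788
shift(tool) [-0.0529 -0.4281  0.0559] turn [ 0.0006  0.0015 -0.3821]
```

>>> {"api": "carry_out", "payload": {"commands": [{"translation":[-0.0035,-0.03,0],"turn":[0,0,0]},{"translation":[-0.0035,-0.03,0],"turn":[0,0,0]},{"translation":[-0.0035,-0.03,0],"turn":[0,0,0]},{"translation":[-0.0035,-0.03,0],"turn":[0,0,0]},{"translation":[-0.0035,-0.03,0],"turn":[0,0,0]},{"translation":[-0.0035,-0.03,0],"turn":[0,0,0]},{"translation":[-0.0035,-0.03,0.005],"turn":[0,0,0]},{"translation":[-0.0035,-0.03,0.005],"turn":[0,0,0]},{"translation":[-0.0035,-0.03,0.005],"turn":[0,0,0]},{"translation":[-0.0035,-0.03,0.005],"turn":[0,0,0]}]}}

```text
t: 8.53
eef_pos: [0.4579, -0.1588, 0.2355]
tcp_rot: [0.001, 0.143, 0.99, -0.0]
force: [1.6, 0.2, 0.2]
gripper_width: 0.094
gripper_force: 0.0
```

>>> {"api": "carry_out", "payload": {"commands": [{"translation":[-0.0035,-0.03,0.005],"turn":[0,0,0]},{"translation":[-0.0035,-0.03,0.005],"turn":[0,0,0]},{"translation":[-0.0035,-0.03,0.005],"turn":[0,0,0]},{"translation":[-0.0035,-0.025,0.005],"turn":[0,0,0]},{"translation":[-0.0039,-0.0131,0.005],"turn":[0,0,0]},{"translation":[0,0,0.005],"turn":[0,0,-0.0955]},{"translation":[0,0,0.005],"turn":[0,0,-0.0955]},{"translation":[0,0,0],"turn":[0,0,-0.0955]},{"translation":[0,0,0],"turn":[0,0,-0.0955]},{"translation":[0,0,0],"turn":[0,0,0]}]}}

```text
t: 9.37
eef_pos: [0.4392, -0.2848, 0.1996]
tcp_rot: [0.0, -0.048, 0.999, 0.0]
force: [0.0, 0.6, -0.4]
gripper_width: 0.094
gripper_force: 0.0
```

Run:
```python
from h import *
w=cap('wrist','w3');t=cap('top','t3')
rel([.439,-.297,.2],1.665)
T=cv2.resize(t['color'][185:305,270:390],(480,480),interpolation=cv2.INTER_CUBIC)
W=w['color'][:,160:480]
cv2.imwrite('pics/c3.png',np.hstack([W,T])[:,:,::-1])
```

```text
t 9.47 pos [ 0.4392 -0.2849  0.1996] q [-0.74  0.1   1.67  0.    1.36 -2.4 ] F [-1.6 -0.6  0.3] w 0.0939
shift(tool) [ 0.0013 -0.0121 -0.0004] turn [-0.0003  0.0008 -0.0019]
```

View pics/c3.png

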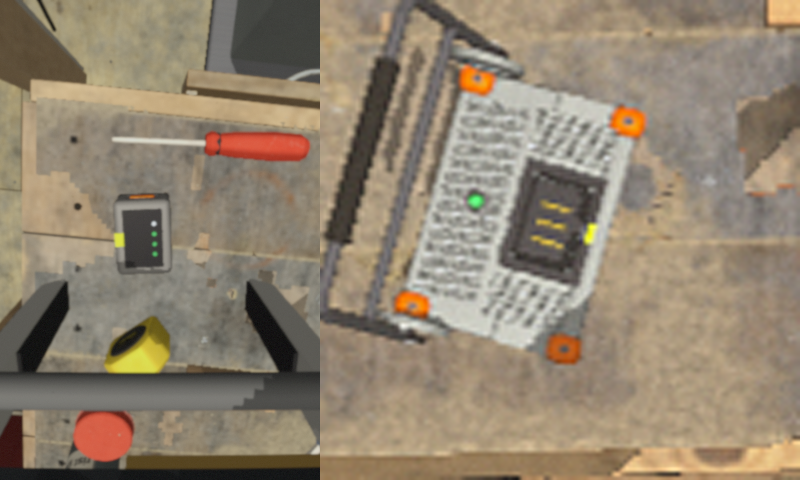

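Run:
```python
from h import *
w=load('w3');t=load('t3')
q=[atz(w,(160+u,v),.073) for u,v in((116,206),(169,203),(171,270),(119,273))];bc=np.mean(q,0)
e=q[1]+q[2]-q[0]-q[3];f=q[0]+q[1]-q[3]-q[2]
print('bat',bc,np.arctan2(e[1],e[0]),np.arctan2(f[1],f[0])%np.pi+np.pi/2-np.pi,np.linalg.norm(q[0]-q[1]),np.linalg.norm(q[1]-q[2]))
g=lambda u,v:((u-320+.5)/4-.5+270,(v+.5)/4-.5+185)
P=[atz(t,g(u,v),.05) for u,v in((477,79),(628,122),(412,305),(564,348))]
ct=np.mean(P,0);ex=(P[0]+P[2]-P[1]-P[3]);ey=(P[2]+P[3]-P[0]-P[1])
print('ctr',ct,np.arctan2(ex[1],ex[0]),np.arctan2(ey[1],ey[0])-np.pi/2)
a=1.277;print('bay from ctr',ct[:2]-.022*np.array([np.cos(a),np.sin(a)]))
b=[atz(t,g(*p),.05) for p in((535,158),(605,178),(572,285),(497,265))];print('bay',np.mean(b,0),np.linalg.norm(b[0]-b[1]),np.linalg.norm(b[1]-b[2]))
rel([bc[0],bc[1],.031],1.665)
```

```text
bat [ 0.44005485 -0.29702223  0.073     ] 1.7255118702230028 -1.4484684617990369 0.044887427447986086 0.05966667515217894
ctr [0.48236978 0.04528446 0.05      ] 1.2706575991018216 1.2694110570263457
bay from ctr [0.47599884 0.02422713]
bay [0.4764395  0.02460851 0.05      ] 0.04754752891579957 0.07316017038124002
t 9.47 pos [ 0.4392 -0.2849  0.1996] q [-0.74  0.1   1.67  0.    1.36 -2.4 ] F [-1.6 -0.6  0.3] w 0.0939
shift(tool) [ 0.0004 -0.0121  0.1686] turn [-0.0003  0.0008 -0.0019]
```

>>> {"api": "carry_out", "payload": {"commands": [{"translation":[0,-0.006,0],"turn":[0,0,-0.015]},{"translation":[0,-0.006,0],"turn":[0,0,-0.015]},{"translation":[0,0,0.02],"turn":[0,0,0]},{"translation":[0,0,0.025],"turn":[0,0,0]},{"translation":[0,0,0.025],"turn":[0,0,0]},{"translation":[0,0,0.025],"turn":[0,0,0]},{"translation":[0,0,0.025],"turn":[0,0,0]},{"translation":[0,0,0.02],"turn":[0,0,0]},{"translation":[0,0,0.015],"turn":[0,0,0]},{"translation":[0,0,0.0135],"turn":[0,0,0]}]}}

```text
t: 10.3
eef_pos: [0.4395, -0.2972, 0.029]
tcp_rot: [-0.001, -0.062, 0.998, 0.0]
force: [-0.3, -0.5, 0.1]
gripper_width: 0.0938
gripper_force: 0.0
```

>>> {"api": "carry_out", "payload": {"commands": [{"translation":[0,0,0],"turn":[0,0,0]},{"translation":[0,0,0],"turn":[0,0,0]},{"translation":[0,0,0],"turn":[0,0,0]},{"translation":[0,0,0],"turn":[0,0,0]},{"translation":[0,0,0],"turn":[0,0,0]},{"translation":[0,0,0],"turn":[0,0,0]},{"translation":[0,0,0],"turn":[0,0,0]},{"translation":[0,0,0],"turn":[0,0,0]},{"translation":[0,0,0],"turn":[0,0,0]},{"translation":[0,0,0],"turn":[0,0,0]}], "jaw": 1, "grip_force": 35}}

```text
t: 11.13
eef_pos: [0.4403, -0.2973, 0.0311]
tcp_rot: [0.0, -0.062, 0.998, -0.0]
force: [-1.2, 0.8, 5.5]
gripper_width: 0.05
gripper_force: 35.0
```

```bash
python3 -c "
from h import *
rel([.44,-.297,.2],1.275)
"
```

```text
t 11.13 pos [ 0.4403 -0.2973  0.0311] q [-0.76  0.33  1.79  0.    1.02 -2.45] F [-1.2  0.8  5.5] w 0.0500
shift(tool) [ 1.000e-04  2.000e-04 -1.689e-01] turn [-0.0005  0.0007  0.4201]
```

>>> {"api": "carry_out", "payload": {"commands": [{"translation":[0,0,-0.005],"turn":[0,0,0]},{"translation":[0,0,-0.01],"turn":[0,0,0]},{"translation":[0,0,-0.015],"turn":[0,0,0]},{"translation":[0,0,-0.02],"turn":[0,0,0]},{"translation":[0,0,-0.02],"turn":[0,0,0.07]},{"translation":[0,0,-0.02],"turn":[0,0,0.07]},{"translation":[0,0,-0.015],"turn":[0,0,0.07]},{"translation":[0,0,-0.01],"turn":[0,0,0.07]},{"translation":[0,0,-0.005],"turn":[0,0,0.07]},{"translation":[0,0,0],"turn":[0,0,0.07]}]}}

```text
t: 11.97
eef_pos: [0.4402, -0.2974, 0.152]
tcp_rot: [0.001, 0.149, 0.989, -0.001]
force: [-0.2, 0.9, -3.7]
gripper_width: 0.0496
gripper_force: 35.0
```

```bash
python3 -c "
from h import *
rel([.4762,.0244,.15],1.275)
"
```

```text
t 11.97 pos [ 0.4402 -0.2974  0.152 ] q [-0.76  0.16  1.71 -0.    1.27 -2.03] F [-0.2  0.9 -3.7] w 0.0496
shift(tool) [0.0605 0.3181 0.0016] turn [-0.001   0.0018 -0.0034]
```

>>> {"api": "carry_out", "payload": {"commands": [{"translation":[0.002,0.0105,0],"turn":[0,0,0]},{"translation":[0.004,0.021,0],"turn":[0,0,0]},{"translation":[0.0045,0.0237,0],"turn":[0,0,0]},{"translation":[0.0045,0.0237,0],"turn":[0,0,0]},{"translation":[0.0045,0.0237,0],"turn":[0,0,0]},{"translation":[0.0045,0.0237,0],"turn":[0,0,0]},{"translation":[0.0045,0.0237,0],"turn":[0,0,0]},{"translation":[0.0045,0.0237,0],"turn":[0,0,0]},{"translation":[0.0045,0.0237,0],"turn":[0,0,0]},{"translation":[0.0045,0.0237,0],"turn":[0,0,0]}]}}

```text
t: 12.8
eef_pos: [0.4628, -0.0711, 0.1497]
tcp_rot: [-0.001, 0.146, 0.989, 0.0]
force: [0.4, 0.0, -4.4]
gripper_width: 0.0498
gripper_force: 35.0
```

>>> {"api": "carry_out", "payload": {"commands": [{"translation":[0.0045,0.0237,0],"turn":[0,0,0]},{"translation":[0.0045,0.0237,0],"turn":[0,0,0]},{"translation":[0.0045,0.0237,0],"turn":[0,0,0]},{"translation":[0.004,0.0155,0],"turn":[0,0,0]},{"translation":[0.0015,0.008,0],"turn":[0,0,0]},{"translation":[0,0,0],"turn":[0,0,0]},{"translation":[0,0,0],"turn":[0,0,0]},{"translation":[0,0,0],"turn":[0,0,0]},{"translation":[0,0,0],"turn":[0,0,0]},{"translation":[0,0,0],"turn":[0,0,0]}]}}

```text
t: 13.63
eef_pos: [0.4735, 0.0218, 0.1504]
tcp_rot: [-0.0, 0.148, 0.989, -0.0]
force: [0.5, 0.2, -4.7]
gripper_width: 0.05
gripper_force: 35.0
```

```bash
python3 -c "
from h import *
rel([.4762,.0244,.11],1.275)
"
```

```text
t 13.63 pos [0.4735 0.0218 0.1504] q [-0.14  0.05  1.84 -0.    1.25 -1.41] F [ 0.5  0.2 -4.7] w 0.0500
shift(tool) [-0.0018  0.0033  0.0404] turn [-0.0002 -0.0001 -0.0013]
```

>>> {"api": "carry_out", "payload": {"commands": [{"translation":[-0.001,0.0018,0.01],"turn":[0,0,0]},{"translation":[-0.0008,0.0015,0.01],"turn":[0,0,0]},{"translation":[0,0,0.015],"turn":[0,0,0]},{"translation":[0,0,0.015],"turn":[0,0,0]},{"translation":[0,0,0.008],"turn":[0,0,0]},{"translation":[0,0,0.003],"turn":[0,0,0]},{"translation":[0,0,0],"turn":[0,0,0]},{"translation":[0,0,0],"turn":[0,0,0]},{"translation":[0,0,0],"turn":[0,0,0]},{"translation":[0,0,0],"turn":[0,0,0]}]}}

```text
t: 14.47
eef_pos: [0.4772, 0.0252, 0.0904]
tcp_rot: [0.001, 0.147, 0.989, 0.0]
force: [0.4, 0.6, -4.2]
gripper_width: 0.0497
gripper_force: 35.0
```

Run:
```python
from h import *
w=cap('wrist','w4');t=cap('top','t4')
rel([.4762,.0244,.058],1.275)
T=cv2.resize(t['color'][195:275,295:375],(480,480),interpolation=cv2.INTER_CUBIC)
cv2.imwrite('pics/c4.png',np.hstack([w['color'][:,200:520],T])[:,:,::-1])
```

```text
t 14.57 pos [0.4769 0.0253 0.0902] q [-0.13  0.13  1.89 -0.    1.12 -1.4 ] F [ 1.   0.9 -4. ] w 0.0497
shift(tool) [ 0.0005 -0.001   0.0322] turn [0.0003 0.0017 0.    ]
```

View pics/c4.png

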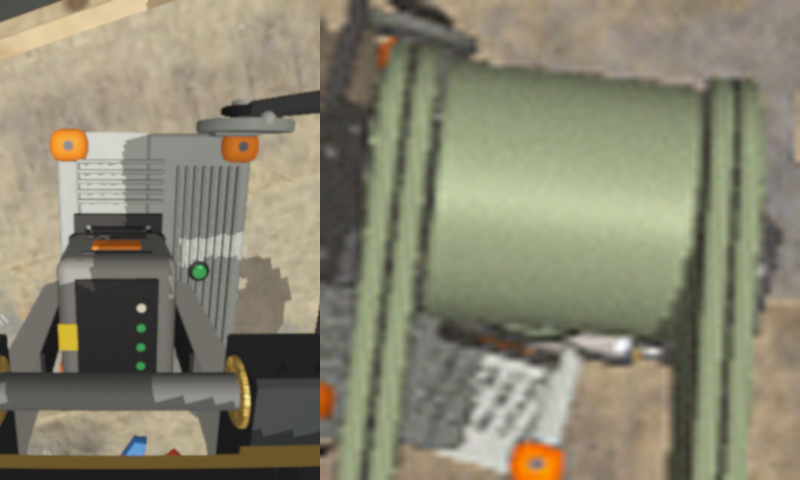

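Run:
```python
from h import *
w=load('w4');a=1.275;ex=np.array([np.cos(a),np.sin(a)]);ey=np.array([-ex[1],ex[0]])
c=np.array([.4823,.0453])
for n,u,v,z in(('stripe',267,337,.1335),('green led',399,271,.051),('orange-',268,145,.05),('orange+',439,147,.05),('tcp',0,0,0)):
    p=atz(w,(u,v),z)[:2] if u else np.array([.4769,.0253])
    print(n,p,(p-c)@ex,(p-c)@ey)
```

```text
stripe [0.47042941 0.00479593] -0.04220528465287352 -0.00045195436967352103
green led [0.49143761 0.07426885] 0.030374368510237216 -0.0002963019677795873
orange- [0.394251   0.01977366] -0.050084173373551234 0.07678408933261319
orange+ [0.4242802  0.11492867] 0.049691846859184555 0.07579689250028311
tcp [0.4769 0.0253] -0.02070551540004711 -0.0006645539996208417
```

>>> {"api": "carry_out", "payload": {"commands": [{"translation":[0,-0.001,0.003],"turn":[0,0,0]},{"translation":[0,0,0.003],"turn":[0,0,0]},{"translation":[0,0,0.003],"turn":[0,0,0]},{"translation":[0,0,0.003],"turn":[0,0,0]},{"translation":[0,0,0.003],"turn":[0,0,0]},{"translation":[0,0,0.003],"turn":[0,0,0]},{"translation":[0,0,0],"turn":[0,0,0]},{"translation":[0,0,0],"turn":[0,0,0]},{"translation":[0,0,0],"turn":[0,0,0]},{"translation":[0,0,0],"turn":[0,0,0]}]}}

```text
t: 15.4
eef_pos: [0.4759, 0.0245, 0.0715]
tcp_rot: [-0.0, 0.147, 0.989, 0.0]
force: [0.1, 0.6, -5.3]
gripper_width: 0.05
gripper_force: 35.0
```

>>> {"api": "carry_out", "payload": {"commands": [{"translation":[0,0,0.002],"turn":[0,0,0]},{"translation":[0,0,0.002],"turn":[0,0,0]},{"translation":[0,0,0.002],"turn":[0,0,0]},{"translation":[0,0,0.002],"turn":[0,0,0]},{"translation":[0,0,0.002],"turn":[0,0,0]},{"translation":[0,0,0.002],"turn":[0,0,0]},{"translation":[0,0,0.001],"turn":[0,0,0]},{"translation":[0,0,0],"turn":[0,0,0]},{"translation":[0,0,0],"turn":[0,0,0]},{"translation":[0,0,0],"turn":[0,0,0]}]}}

```text
t: 16.23
eef_pos: [0.4759, 0.0246, 0.0583]
tcp_rot: [-0.0, 0.147, 0.989, 0.0]
force: [1.8, 2.8, -5.8]
gripper_width: 0.0498
gripper_force: 35.0
```

>>> {"api": "carry_out", "payload": {"commands": [{"translation":[0,0,0.001],"turn":[0,0,0]},{"translation":[0,0,0.001],"turn":[0,0,0]},{"translation":[0,0,0.001],"turn":[0,0,0]},{"translation":[0,0,0],"turn":[0,0,0]},{"translation":[0,0,0],"turn":[0,0,0]},{"translation":[0,0,0],"turn":[0,0,0]},{"translation":[0,0,0],"turn":[0,0,0]},{"translation":[0,0,0],"turn":[0,0,0]},{"translation":[0,0,0],"turn":[0,0,0]},{"translation":[0,0,0],"turn":[0,0,0]}]}}

```text
t: 17.07
eef_pos: [0.4761, 0.0246, 0.058]
tcp_rot: [-0.0, 0.147, 0.989, -0.0]
force: [-6.9, 3.9, 14.5]
gripper_width: 0.0502
gripper_force: 35.0
```

>>> {"api": "carry_out", "payload": {"commands": [{"translation":[0,0,0.001],"turn":[0,0,0]},{"translation":[0,0,0.001],"turn":[0,0,0]},{"translation":[0,0,0],"turn":[0,0,0]},{"translation":[0,0,0],"turn":[0,0,0]},{"translation":[0,0,0],"turn":[0,0,0]},{"translation":[0,0,0],"turn":[0,0,0]},{"translation":[0,0,-0.001],"turn":[0,0,0]},{"translation":[0,0,-0.001],"turn":[0,0,0]},{"translation":[0,0,-0.001],"turn":[0,0,0]},{"translation":[0,0,-0.001],"turn":[0,0,0]}]}}

```text
t: 17.9
eef_pos: [0.4762, 0.0245, 0.0581]
tcp_rot: [0.0, 0.147, 0.989, 0.0]
force: [1.2, 2.9, -4.3]
gripper_width: 0.0499
gripper_force: 35.0
```

>>> {"api": "carry_out", "payload": {"commands": [{"translation":[0,0,0],"turn":[0,0,0]},{"translation":[0,0,0],"turn":[0,0,0]},{"translation":[0,0,0],"turn":[0,0,0]},{"translation":[0,0,0],"turn":[0,0,0]},{"translation":[0,0,0],"turn":[0,0,0]},{"translation":[0,0,0],"turn":[0,0,0]},{"translation":[0,0,0],"turn":[0,0,0]},{"translation":[0,0,0],"turn":[0,0,0]},{"translation":[0,0,0],"turn":[0,0,0]},{"translation":[0,0,0],"turn":[0,0,0]}], "jaw": 0.15}}

```text
t: 18.73
eef_pos: [0.476, 0.0243, 0.0574]
tcp_rot: [-0.0, 0.147, 0.989, -0.0]
force: [0.1, -1.0, -0.4]
gripper_width: 0.0799
gripper_force: 0.0
```

>>> {"api": "carry_out", "payload": {"commands": [{"translation":[0,0,-0.005],"turn":[0,0,0]},{"translation":[0,0,-0.01],"turn":[0,0,0]},{"translation":[0,0,-0.015],"turn":[0,0,0]},{"translation":[0,0,-0.02],"turn":[0,0,0]},{"translation":[0,0,-0.02],"turn":[0,0,0]},{"translation":[0,0,-0.02],"turn":[0,0,0]},{"translation":[0,0,-0.02],"turn":[0,0,0]},{"translation":[0,0,-0.02],"turn":[0,0,0]},{"translation":[0,0,-0.015],"turn":[0,0,0]},{"translation":[0,0,-0.01],"turn":[0,0,0]}]}}

```text
t: 19.57
eef_pos: [0.4771, 0.0242, 0.2156]
tcp_rot: [0.002, 0.147, 0.989, 0.0]
force: [-0.5, 0.3, 0.2]
gripper_width: 0.0798
gripper_force: 0.0
```

Run:
```python
from h import *
w=cap('wrist','w5');t=cap('side','s5')
S=cv2.resize(t['color'][200:320,250:390],(560,480),interpolation=cv2.INTER_CUBIC)
W=cv2.resize(w['color'][:,160:520],(240,320)); W=np.vstack([W,np.zeros((160,240,3),np.uint8)])
cv2.imwrite('pics/c5.png',np.hstack([W,S])[:,:,::-1])
```

View pics/c5.png

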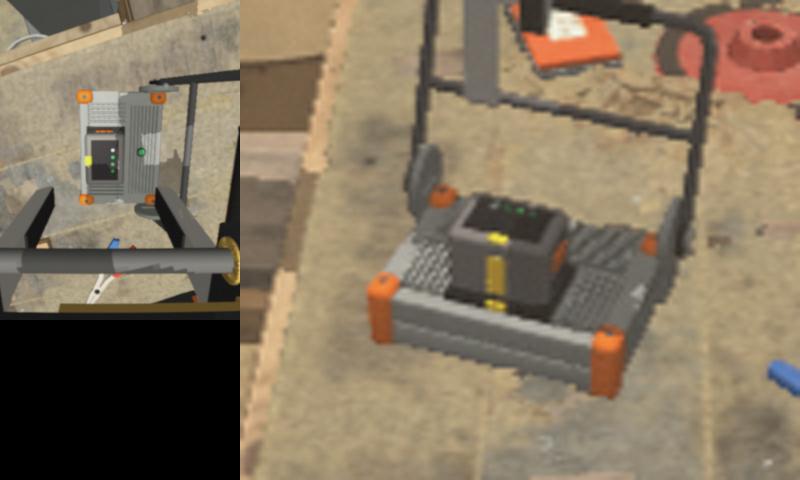

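Run:
```python
from h import *
s=load('s5');a=1.275;ex=np.array([np.cos(a),np.sin(a)])
b=np.array([.4761,.0244])
for x,z in((-.025,.1),(-.022,.1),(-.025,.05),(-.025,.055),(-.025,.06),(-.028,.05),(-.038,.044)):
    p=b+x*ex; print(x,z,np.round((proj(s,[[*p,z]])-[250,200]+.5)*4-.5+[240,0],1))
```

```text
-0.025 0.1 [[496.1 240.5]]
-0.022 0.1 [[497.7 237.7]]
-0.025 0.05 [[496.7 301. ]]
-0.025 0.055 [[496.7 295.1]]
-0.025 0.06 [[496.6 289.1]]
-0.028 0.05 [[495.1 303.8]]
-0.038 0.044 [[489.8 320.4]]
```

Run:
```python
from h import *
s=load('s5')['color'];o=load('side0')['color']
A=cv2.resize(s[244:284,296:336],(400,400),interpolation=cv2.INTER_NEAREST)
B=cv2.resize(o[345:393,270:318],(400,400),interpolation=cv2.INTER_NEAREST)
cv2.imwrite('pics/c6.png',cv2.convertScaleAbs(np.hstack([A,B])[:,:,::-1],alpha=1.6))
```

```text
(no output)
```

View pics/c6.png

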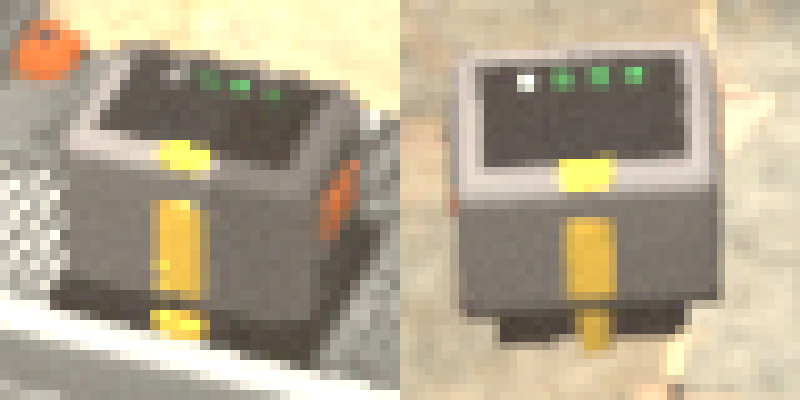

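The light lies flat, the stand is up at its stop, and the battery housing rests on the rim with its stripe directly above the rim's yellow mark. The force rose at exactly the expected home height (TCP z 0.058). Handing in.

```bash
python3 -c "
from h import *
print(finish_job())"
```

```text
the job is handed in; nothing more can be done
None
```

The job is handed in, with no verdict returned: the stand is snapped over at about 1.92 rad, the battery is in the bay key to key and home on the rim, the light is flat on its face, and no other tools were touched (about 20 s of the 62 s used).

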